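# Index the lens dial four clicks

### The arm

A 6-joint arm with a two-finger parallel gripper is mounted at the origin on the work surface. World frame = base frame: x ahead of the robot, y to its left, z up, the work surface at z = 0. Lengths are in mm, angles in rad, forces in N, time in s.
With the tool pointing down it reaches from about 350 to 875 mm from the base axis. Payload 4.2 kg.
Tool frame: the origin (TCP) lies on the mounting face of the last link; the fingertips stand 173 mm ahead of it and the grasp point (between the pads) lies 155 mm ahead of it; z points along the fingers, y is the line along which they close (so a half turn about z gives the same grasp; the last joint's range is limited). The gripper opens to 85 mm and grips with 20 to 120 N. Pads are 22 mm wide; open, the fingers measure 114 mm over their backs; the gripper's body (76 mm by 85 mm) begins 54 mm behind the grasp point. The pads swing forward as they close: fully open they stand 13 mm farther back than shut.
Start: joints at [-0.987, 0.385, 0.008, 0, -1.194, -0.259], TCP at [199.465, -592.295, 404.712] pointing down, gripper open.
Joint ranges: [-3.14, 3.14], [-1.21, 2.06], [-1.07, 1.41], [-3.16, 2.05], [-2.99, -0.16], [-3.1, 3.1]. Speed limits (rad/s): [2.79, 2.79, 3.14, 3.14, 3.14, 3.14].

### API

Orientations are given as a unit quaternion [x, y, z, w].
In Python, from bench import arm gives the robot as it stands.
- The arm moves only by the tool carry_out, never from a script. Its argument "rows" is a list of rows, each a list of 7 numbers: the shift along the tool's x, y, z as a fraction of full scale, then the turn, a rotation vector about the tool's x, y, z as a fraction of full scale, then the opening, from -1 (shut) to 1 (fully open). A call has 1 to 12 rows; each row is the pose to reach, as a shift and turn from the pose commanded when the call began, along the tool's axes at that moment, turning the shorter way round; what a row does not reach only later rows make up. Full scale, the value 1, is 20 cm for a shift and pi rad for a turn. A row lasts 1/8 s, in which the tool goes at most 62.5 mm and 10.7 degrees, less where a joint would pass 70% of its speed; a pose out of reach is approached as far as the arm can. A call with a number of a shift or a turn outside -1 to 1 is refused whole. A call with a gripper value outside its range is refused whole. The fingers move at their own pace and stop on an object; the grip force is fixed at half the most. Time passes only in rows, so rows that repeat a pose let the fingers close. It gives the time, the measured TCP pose, the force, the opening and the grip force at its end, in the units of the state.
- arm.read_state(): the state, without advancing time (a new reading comes with each control period).
- arm.get_image(name): name is "scene" or "top" or "wrist"; returns (picture, depth): 400x640x3 uint8, red, green, blue; 400x640 float32, mm along the optical axis (not along the pixel's ray), 0 where there is no reading.
- arm.calibration(name): a dict with "mtx" (3x3 intrinsics, pixels), "cam_to_world" (4x4, takes a point from camera to world coordinates). Camera axes: x right, y up, looking along -z (the intrinsics and any distortion apply to the point x, -y, -z); pixel columns grow to the right and rows downward; lengths in mm; the calibration is good to about 2 mm. A picture is of the moment at which its call begins: read the wrist's pose just before it. calibration takes no time and is no camera call; for the wrist camera it gives the pose at the moment of the call.
- arm.job_done(): hands the job in; it is judged then, once.
The state is a dict: "clock": time; "joints": joint angles; "joint_vel": joint speeds; "joint_efforts": joint torques, N m; "position": TCP position; "ee_rot": TCP orientation; "contact_force": force on the tool from outside, world axes, zero at the start; "wrist_torque": the same for the moment, N m; "gripper_width": finger opening in mm; "grasp_force": force on a finger pad.
Only numpy, scipy, OpenCV 4.12 (cv2) and the standard library are available. Lean on these libraries where they do the work, as an engineer would, in place of code of your own. Each camera call takes 0.05 s, during which the arm holds its last target. There are 200 camera calls.

### The job

Push the finger post of the lens fixture's click-stop dial round with a closed fingertip, clockwise as seen from above, until the dial has clicked exactly four times and rests in the fourth click stop, then take the hand clear. Push gently, do not pinch the post or touch the lens, never go past the fourth click, and leave the bottle, screwdriver and dish where they are.

Things in the scene. Friction and masses are not known exactly. Their poses are not given: they have to be found in the camera images.
- fixture: Lens-indexing fixture fixed to the bench: grey painted steel block 160 x 160 mm, 40 mm high, origin at the centre of its underside, z up. A small dark pointer (top at z = 53 mm) stands at the middle of its -x edge, outside the dial. The dial turns about the fixture's vertical centre line.
- dial_centre (a point): Centre of the dial's upper face, on the turning axis, 52 mm above the bench. The dial is a plain aluminium disc, 130 mm diameter, 10 mm thick, with 15 black graduation lines round its rim, one per click (24 degrees apart).
- dial (a joint): Dial angle in rad, positive CLOCKWISE seen from above. Click stops at whole multiples of 0.4189 rad (24 degrees); starts at rest in one of the stops 0 to 6. A spring plunger: about 4 N sideways at the post leaves a stop, resistance vanishes half-way (12 degrees) and the dial snaps on into the next stop; let go earlier it springs back. It does not coast past a stop; no end stop within reach.
- post: Finger post on the dial: upright dark steel pin, 14 mm diameter, 28 mm high, its axis 48 mm from the dial's axis. Origin at the centre of its foot, on the dial's upper face (52 mm above the bench; its top is at 80 mm). Turns with the dial. Should see less than 12 N.
- lens: Clear round lens, 44 mm diameter, on a rubber cup at the dial's centre; turns with the dial; origin at the cup's foot on the dial's upper face, lens top 10.5 mm above it. Not to be touched.
- spray: Loose bystander, leave it where it stands. Clear cleaner bottle with a white cap, 44 mm diameter, 120 mm high, origin at the centre of its underside.
- driver: Loose bystander, leave it where it stands. Screwdriver with black handle, lying, 130 mm long, about 25 mm thick; its own x axis runs along it.
- dish: Loose bystander, leave it where it stands. Black open dish of clear nose pads, 85 x 65 x 22 mm, origin at the centre of its underside.
There are look-alikes about, which are no part of the job. Leave any pink or yellow look-alike of the fixture alone.

How it is judged (in metres and radians):
On the way:
1. the fingers, pushing on the post, have driven the dial past its first click (contact force between the fingers and post above 0.3 N and distance of post from where it was at the start of the episode above 0.0229 m).
At the end, for the whole second after the job is handed in: The dial rests in the click stop four clicks (96 degrees, within a quarter of a click) clockwise of where it started (distance of post from where it was at the start of the episode between 0.0679 and 0.0746 m and value of joint dial above 1.466 rad and velocity of joint dial between -0.05 and 0.05 rad/s); the robot touches nothing.
It fails at once if the dial is turned past the fourth click (beyond 4.55 clicks from the start) (distance of post from where it was at the start of the episode above 0.0783 m).
It fails at once if the post is pinched or pushed hard (over 15 N) (contact force between the fingers and post above 15 N).
It fails at once if the lens is touched (over 0.5 N) (contact force between any of the fingers, the arm and lens above 0.5 N).
It fails at once if the bottle, screwdriver or dish is moved more than 15 mm or lifted (distance of any of spray, driver, dish from where it was at the start of the episode above 0.015 m).
It also fails if it takes over 64 s, if anything falls off the work surface, if the arm or the gripper's body presses on something with over 40 N, if the wrist force passes 120 N, or if a joint passes its speed limit or range.

## Working session

There is one attempt and no reset: what is moved stays moved. The work goes in short steps, Python scripts to look and compute and a tool call to move; the robot and the scene stay as the last step left them, time stands still between calls to the robot, and variables do not carry over. Pictures are saved under pics/ and viewed, at most 10 in all, crops included, and the job is handed in when it is done.

Besides the shell and the picture viewer there is one more tool, called after "Emit:" in YAML: its name, and indented under it one key for each argument. carry_out: Moves the arm, as the interface text tells. Its arguments: {"type":"object","properties":{"rows":{"type":"array"}},"required":["rows"]}

```bash
mkdir -p pics; cat > h.py <<'E'
import numpy as np, cv2
from bench import arm
def snap(n,f):
    im,d=arm.get_image(n); cv2.imwrite(f'pics/{f}.png',im[:,:,::-1]); np.save(f'pics/{f}.npy',d)
    c=arm.calibration(n); np.savez(f'pics/{f}_c.npz',K=c['mtx'],T=c['cam_to_world']); return im,d
def world(f,u,v,z=None):
    c=np.load(f'pics/{f}_c.npz');K,T=c['K'],c['T']
    r=np.linalg.inv(K)@[u,v,1]; r=np.array([r[0],-r[1],-1]); 
    if z is None: s=np.load(f'pics/{f}.npy')[int(v),int(u)]
    else: s=(z-T[2,3])/(T[:3,:3]@r)[2]
    return (T[:3,:3]@(r*s)+T[:3,3]).round(1)
E
python3 - <<'E'
from h import *
snap('top','top1');snap('scene','sc1')
s=arm.read_state();print(s['clock'],s['position'],s['ee_rot'],s['gripper_width'],s['contact_force']);print(arm.calibration('top'))
E
```

```text
0.1 [ 199.44063414 -592.13776603  403.72951631] [-1.61624068e-01  9.86851917e-01  9.55868760e-04 -2.01023706e-04] 85.32002870270513 [-0.24435471  0.07034154  0.22926397]
{'mtx': array([[450.04929859,   0.        , 322.31590461],
       [  0.        , 450.04929859, 193.80780564],
       [  0.        ,   0.        ,   1.        ]]), 'cam_to_world': array([[ 2.79743414e-02,  9.80626531e-01, -1.93878937e-01,
         3.50363936e+02],
       [-9.99528722e-01,  2.98934803e-02,  6.97952148e-03,
         3.41630272e+01],
       [ 1.26400201e-02,  1.93592319e-01,  9.81000634e-01,
         1.02161534e+03],
       [ 0.00000000e+00,  0.00000000e+00,  0.00000000e+00,
         1.00000000e+00]])}
```

View pics/top1.png

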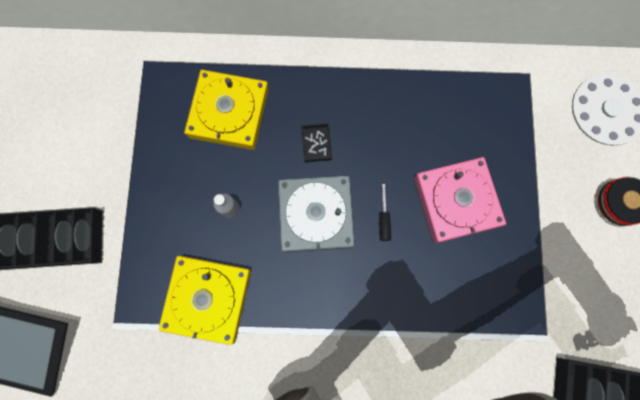

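View pics/sc1.png

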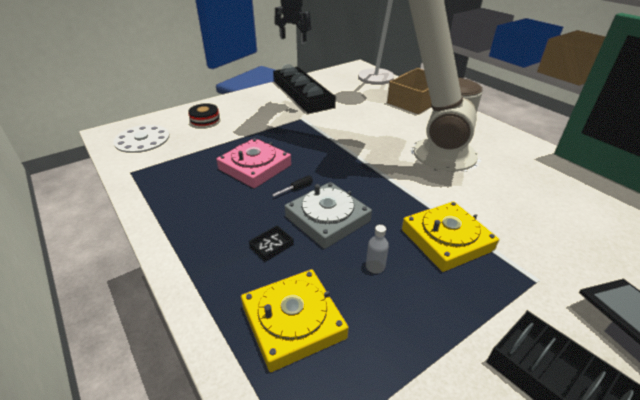

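The grey fixture is at about (316,212) in the top picture, with its post at about (338,212) on the -y side. The pointer is at (318,246), the bottle at (227,204), the dish at (317,143) and the driver at (384,212). I'll enlarge this area.

```bash
python3 - <<'E'
from h import *
im=cv2.imread('pics/top1.png')[165:260,265:400]
cv2.imwrite('pics/crop1.png',cv2.resize(im,None,fx=5.5,fy=5.5,interpolation=cv2.INTER_CUBIC))
E
```

```text
(no output)
```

View pics/crop1.png

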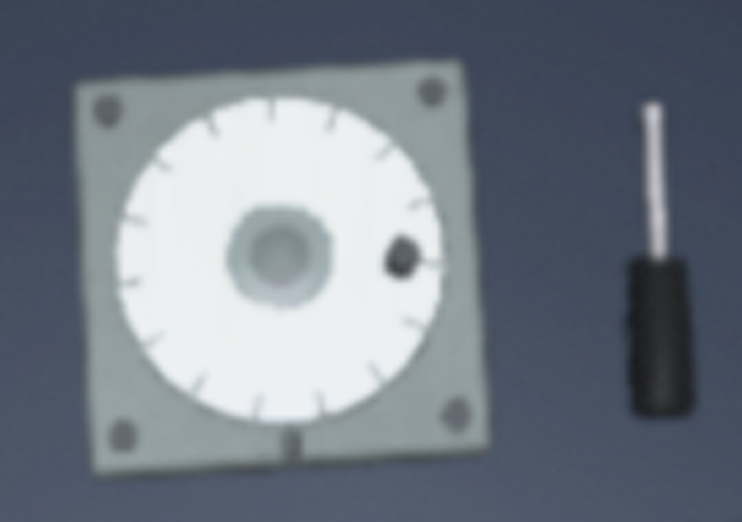

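The crop shows the dial centre at about (279,260), the post at (402,257), the pointer at (291,444), and the driver about 200 crop pixels to the right.

```bash
python3 - <<'E'
from h import *
p=lambda u,v,z:world('top1',265+(u+.5)/5.5-.5,165+(v+.5)/5.5-.5,z)
c=p(279.5,260,52);print('c',c)
for n,u,v,z in [('L',116,260,52),('R',443,260,52),('T',280,96,52),('B',280,424,52),('post',402,257,72),('grad',430,262,52),('ptr',291,440,53),('drvtop',653,105,10),('drvbot',662,415,20)]:
    q=p(u,v,z);d=q-c;print(n,q,np.hypot(*d[:2]).round(1),np.degrees(np.arctan2(d[1],d[0])).round(1))
for n,u,v,z in [('spray',222,200,110),('dish',317,143,15)]: print(n,world('top1',u,v,z))
from scipy.spatial.transform import Rotation as R
print(R.from_quat(arm.read_state()['ee_rot']).as_matrix().round(3))
E
```

```text
c [501.5  41.2  52. ]
L [499.5 105.9  52. ] 64.7 91.8
R [503.4 -23.6  52. ] 64.8 -88.3
T [568.  43.  52.] 66.5 1.6
B [436.6  39.   52. ] 64.9 -178.1
post [500.9  -6.5  72. ] 47.7 -90.7
grad [502.4 -18.5  52. ] 59.7 -89.1
ptr [430.4  34.5  53. ] 71.4 -174.6
drvtop [ 578.4 -113.    10. ] 172.3 -63.5
drvbot [ 447.6 -115.4   20. ] 165.6 -109.0
spray [511.3 233.2 110. ]
dish [669.6  42.8  15. ]
[[-0.948 -0.319 -0.001]
 [-0.319  0.948  0.002]
 [ 0.     0.002 -1.   ]]
```

Emit:
carry_out:
  rows:
    - [-0.2,0.18,0,0,0,0,-1]
    - [-0.4,0.37,0,0,0,0,-1]
    - [-0.6,0.55,0,0,0,0,-1]
    - [-0.83,0.74,0,0,0,0,-1]
    - [-0.83,0.74,0,0,0,0,-1]

```text
clock: 0.72
position: [311.0, -396.3, 404.8]
ee_rot: [-0.164, 0.986, 0.0, 0.0]
contact_force: [0.2, 0.5, 0.5]
gripper_width: 0.2
grasp_force: 0.0
```

Emit:
carry_out:
  rows:
    - [-0.2,0.18,0,0,0,0,-1]
    - [-0.4,0.37,0,0,0,0,-1]
    - [-0.6,0.55,0,0,0,0,-1]
    - [-0.83,0.74,0,0,0,0,-1]
    - [-0.83,0.74,0,0,0,0,-1]

```text
clock: 1.35
position: [421.2, -203.8, 404.6]
ee_rot: [-0.164, 0.986, 0.0, 0.0]
contact_force: [0.4, -0.0, 0.1]
gripper_width: -0.3
grasp_force: 0.0
```

Emit:
carry_out:
  rows:
    - [-0.2,0.18,0,0,0,0.03,-1]
    - [-0.4,0.37,0.1,0,0,0.06,-1]
    - [-0.6,0.55,0.2,0,0,0.103,-1]
    - [-0.84,0.74,0.3,0,0,0.103,-1]
    - [-0.84,0.74,0.4,0,0,0.103,-1]
    - [-0.84,0.74,0.4,0,0,0.103,-1]
    - [-0.84,0.74,0.4,0,0,0.103,-1]

```text
clock: 2.22
position: [531.7, -13.2, 325.3]
ee_rot: [0.0, 1.0, -0.0, 0.0]
contact_force: [0.4, -0.3, 0.4]
gripper_width: 0.1
grasp_force: 0.0
```

```bash
python3 - <<'E'
from h import *
snap('wrist','w1'); print(arm.read_state()['joints'].round(2) if hasattr(arm.read_state()['joints'],'round') else arm.read_state()['joints'])
E
```

```text
[ 0.28  0.3  -0.33  0.   -0.93 -1.85]
```

View pics/w1.png

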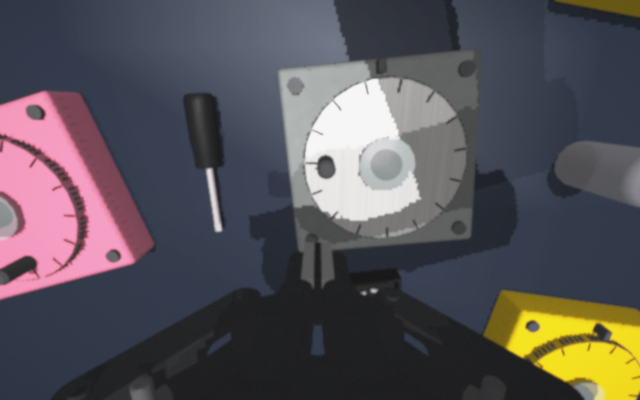

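The wrist view shows the post at (325,166), the dial centre at (386,160), and the closed fingertip at (318,240) over the dial's far edge. Joint 6 lacks travel for following the dial from here, so I'll turn the tool half round first and push with the opposite side.

```bash
python3 - <<'E'
from h import *
for n,u,v,z in [('c',386,160,60),('post',326,163,78),('L',303,160,52),('R',467,157,52),('T',384,76,52),('B',388,237,52)]: print(n,world('w1',u,v,z))
E
```

```text
c [496.2  40.8  60. ]
post [495.1  -6.2  78. ]
L [497.6 -23.9  52. ]
R [495.2 107.2  52. ]
T [435.   36.9  52. ]
B [564.9  48.9  52. ]
```

Emit:
carry_out:
  rows:
    - [0,0,0,0,0,-0.05,-1]
    - [0,0,0,0,0,-0.1,-1]
    - [0,0,0,0,0,-0.15,-1]
    - [0,0,0,0,0,-0.2,-1]
    - [0,0,0,0,0,-0.25,-1]
    - [0,0,0,0,0,-0.3,-1]
    - [0,0,0,0,0,-0.35,-1]
    - [0,0,0,0,0,-0.4,-1]
    - [0,0,0,0,0,-0.45,-1]
    - [0,0,0,0,0,-0.5,-1]
    - [0,0,0,0,0,-0.5,-1]

```text
clock: 3.65
position: [531.5, -12.8, 325.9]
ee_rot: [-0.706, 0.708, -0.001, 0.001]
contact_force: [0.4, -0.1, -0.2]
gripper_width: -0.0
grasp_force: 0.0
```

Emit:
carry_out:
  rows:
    - [0,0,0,0,0,-0.05,-1]
    - [0,0,0,0,0,-0.1,-1]
    - [0,0,0,0,0,-0.15,-1]
    - [0,0,0,0,0,-0.2,-1]
    - [0,0,0,0,0,-0.25,-1]
    - [0,0,0,0,0,-0.3,-1]
    - [0,0,0,0,0,-0.35,-1]
    - [0,0,0,0,0,-0.4,-1]
    - [0,0,0,0,0,-0.45,-1]
    - [0,0,0,0,0,-0.5,-1]
    - [0,0,0,0,0,-0.5,-1]

```text
clock: 5.03
position: [531.6, -12.4, 325.3]
ee_rot: [1.0, -0.002, 0.001, -0.0]
contact_force: [0.2, -0.3, 0.3]
gripper_width: -0.0
grasp_force: 0.0
```

Emit:
carry_out:
  rows:
    - [0,0,0.15,0,0,0,-1]
    - [0,0,0.3,0,0,0,-1]
    - [0,0,0.38,0,0,0,-1]
    - [0,0,0.42,0,0,0,-1]
    - [0,0,0.44,0,0,0,-1]
    - [0,0,0.44,0,0,0,-1]

```text
clock: 5.78
position: [531.8, -12.0, 237.1]
ee_rot: [1.0, 0.0, 0.0, -0.0]
contact_force: [0.0, 0.4, 0.5]
gripper_width: 0.0
grasp_force: 0.0
```

```bash
cat > plan.py <<'E'
# finger pose with contact normal turned t deg: rows from current pose to post angles; C centre, r finger radius, off = post-to-finger centre distance along push
import numpy as np,sys
from scipy.spatial.transform import Rotation as R
from bench import arm
C=np.array([500,41.]);r=52
def go(degs,off=18):
    s=arm.read_state();Rt=R.from_quat(s['ee_rot']);M=Rt.as_matrix();p=np.array(s['position'])
    yaw0=np.degrees(np.arctan2(M[1,0],M[0,0]))
    for t in degs:
        a=np.radians(-90-t);e=np.array([np.cos(a),np.sin(a)]);tan=np.array([e[1],-e[0]])
        q=C+r*e-off*tan
        d=M.T@np.array([*(q-p[:2]),0])/200
        print(t,q.round(1),d.round(3),'turn',round((yaw0+t)/180,3))
    print(p.round(1),yaw0.round(1),np.round(s['joints'],2),s['contact_force'])
if __name__=='__main__': go([float(x) for x in sys.argv[1:]])
E
python3 plan.py -6 0 4 8 12 16 20 24 28 32 36
```

```text
-6.0 [523.3  -8.8] [-0.042 -0.016 -0.   ] turn -0.033
0.0 [518. -11.] [-0.069 -0.005 -0.   ] turn 0.0
4.0 [514.3 -12.1] [-0.087  0.001 -0.   ] turn 0.022
8.0 [510.6 -13. ] [-0.106  0.005 -0.   ] turn 0.045
12.0 [506.8 -13.6] [-0.125  0.008 -0.   ] turn 0.067
16.0 [503.  -13.9] [-0.144  0.01  -0.   ] turn 0.089
20.0 [499.1 -14. ] [-0.163  0.01  -0.   ] turn 0.111
24.0 [495.3 -13.8] [-0.183  0.009 -0.   ] turn 0.133
28.0 [491.5 -13.4] [-0.202  0.007 -0.   ] turn 0.156
32.0 [487.7 -12.6] [-0.221  0.003 -0.   ] turn 0.178
36.0 [484.  -11.6] [-0.239 -0.002 -0.   ] turn 0.2
[531.8 -12.  237.1] 0.0 [ 0.28  0.42 -0.43  0.   -0.72  1.29] [0.01453408 0.39280647 0.53740309]
```

```bash
python3 - <<'E'
from h import *
snap('scene','sc2'); im=cv2.imread('pics/sc2.png')[150:270,250:410]
cv2.imwrite('pics/crop2.png',cv2.resize(im,None,fx=4.5,fy=4.5,interpolation=cv2.INTER_CUBIC))
E
```

```text
(no output)
```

View pics/crop2.png

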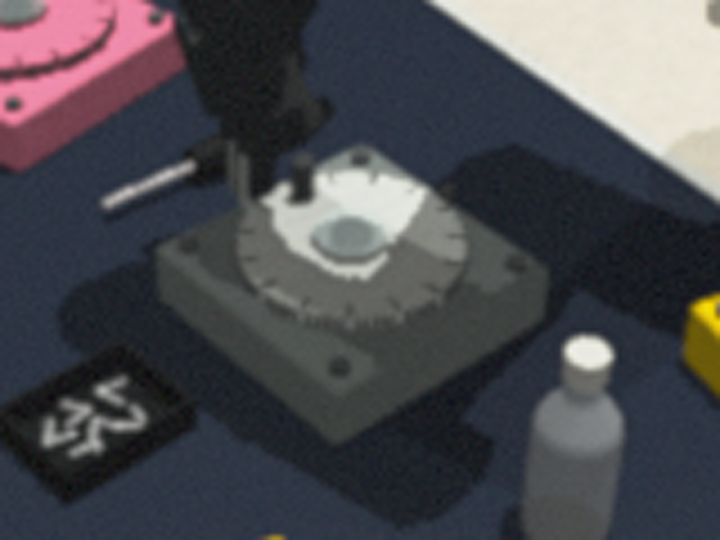

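The fingertip at about (245,190) stands just behind the post at (302,178), clear of the lens at (348,238). I'll start pushing slowly.

Emit:
carry_out:
  rows:
    - [-0.04,-0.005,0,0,0,0,-1]
    - [-0.055,-0.005,0,0,0,0,-1]
    - [-0.065,-0.004,0,0,0,0,-1]
    - [-0.075,-0.002,0,0,0,0.01,-1]
    - [-0.083,0,0,0,0,0.02,-1]
    - [-0.091,0.002,0,0,0,0.028,-1]
    - [-0.099,0.004,0,0,0,0.037,-1]
    - [-0.106,0.005,0,0,0,0.045,-1]
    - [-0.106,0.005,0,0,0,0.045,-1]

```text
clock: 6.95
position: [510.0, -13.0, 236.7]
ee_rot: [0.998, -0.07, -0.001, 0.0]
contact_force: [1.6, 0.1, 0.3]
gripper_width: 0.1
grasp_force: 0.4
```

```bash
python3 plan.py 10 12 14 16 18 20 22 24
```

```text
10.0 [508.7 -13.3] [-0.006  0.003  0.   ] turn 0.011
12.0 [506.8 -13.6] [-0.015  0.005  0.   ] turn 0.022
14.0 [504.9 -13.8] [-0.025  0.008  0.   ] turn 0.033
16.0 [503.  -13.9] [-0.034  0.01   0.   ] turn 0.044
18.0 [501.1 -14. ] [-0.043  0.011  0.   ] turn 0.055
20.0 [499.1 -14. ] [-0.053  0.013  0.   ] turn 0.066
22.0 [497.2 -14. ] [-0.062  0.014  0.   ] turn 0.077
24.0 [495.3 -13.8] [-0.072  0.014  0.   ] turn 0.089
[510.  -13.  236.7] -8.1 [ 0.29  0.39 -0.48 -0.   -0.7   1.14] [1.59089226 0.12065776 0.30613408]
```

Emit:
carry_out:
  rows:
    - [-0.006,0.003,0,0,0,0.011,-1]
    - [-0.015,0.005,0,0,0,0.022,-1]
    - [-0.025,0.008,0,0,0,0.033,-1]
    - [-0.034,0.01,0,0,0,0.044,-1]
    - [-0.034,0.01,0,0,0,0.044,-1]

```text
clock: 7.58
position: [503.0, -14.1, 236.5]
ee_rot: [0.99, -0.139, -0.001, 0.0]
contact_force: [0.1, -0.1, 0.1]
gripper_width: 0.3
grasp_force: 0.0
```

```bash
python3 plan.py 18 20 22 24 26 28 30 32 34 36; python3 - <<'E'
from h import *
snap('scene','sc3'); im=cv2.imread('pics/sc3.png')[150:270,250:410]
cv2.imwrite('pics/crop3.png',cv2.resize(im,None,fx=4.5,fy=4.5,interpolation=cv2.INTER_CUBIC))
E
```

```text
18.0 [501.1 -14. ] [-0.009  0.002  0.   ] turn 0.011
20.0 [499.1 -14. ] [-0.018  0.005  0.   ] turn 0.022
22.0 [497.2 -14. ] [-0.028  0.007  0.   ] turn 0.033
24.0 [495.3 -13.8] [-0.037  0.009  0.   ] turn 0.045
26.0 [493.4 -13.6] [-0.047  0.011  0.   ] turn 0.056
28.0 [491.5 -13.4] [-0.056  0.012  0.   ] turn 0.067
30.0 [489.6 -13. ] [-0.066  0.013  0.   ] turn 0.078
32.0 [487.7 -12.6] [-0.075  0.014  0.   ] turn 0.089
34.0 [485.8 -12.2] [-0.085  0.014  0.   ] turn 0.1
36.0 [484.  -11.6] [-0.094  0.014  0.   ] turn 0.111
[503.  -14.1 236.5] -16.0 [ 0.3   0.38 -0.5  -0.   -0.69  1.  ] [ 0.06254104 -0.08877173  0.14363257]
```

View pics/crop3.png

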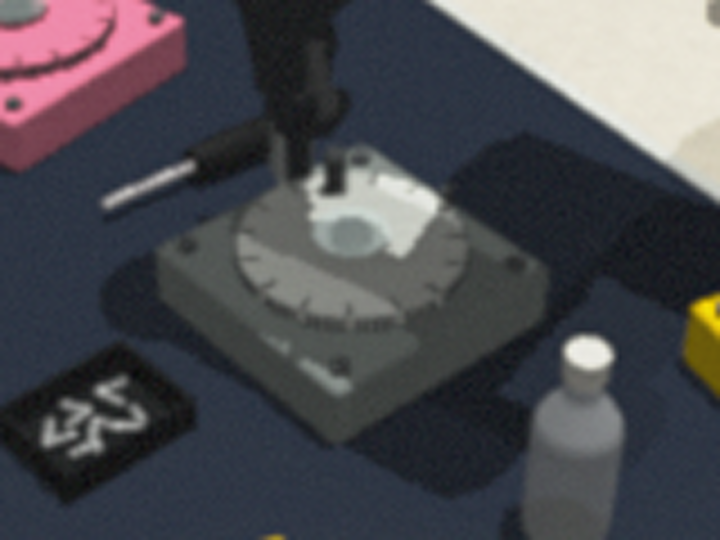

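The post has jumped ahead, from (302,178) to (333,172), so that is click one. The nominal finger angle matches the dial. Next is click two.

Emit:
carry_out:
  rows:
    - [-0.018,0.005,0,0,0,0.022,-1]
    - [-0.028,0.007,0,0,0,0.033,-1]
    - [-0.037,0.009,0,0,0,0.045,-1]
    - [-0.047,0.011,0,0,0,0.056,-1]
    - [-0.056,0.012,0,0,0,0.067,-1]
    - [-0.066,0.013,0,0,0,0.078,-1]
    - [-0.075,0.014,0,0,0,0.089,-1]
    - [-0.085,0.014,0,0,0,0.1,-1]
    - [-0.094,0.014,0,0,0,0.111,-1]
    - [-0.103,0.013,0,0,0,0.122,-1]
    - [-0.112,0.012,0,0,0,0.133,-1]
    - [-0.112,0.012,0,0,0,0.133,-1]

```text
clock: 9.12
position: [480.9, -10.1, 236.7]
ee_rot: [0.94, -0.341, -0.0, 0.0]
contact_force: [-0.8, -0.5, 0.9]
gripper_width: 0.4
grasp_force: 0.0
```

```bash
python3 plan.py 42 44 46 48 50 52 54 56 58 60 62 64
```

```text
42.0 [478.6  -9.7] [-0.01   0.006  0.   ] turn 0.012
44.0 [476.8  -8.9] [-0.019  0.008  0.   ] turn 0.023
46.0 [475.1  -8.1] [-0.029  0.011  0.   ] turn 0.034
48.0 [473.4  -7.2] [-0.038  0.013  0.   ] turn 0.045
50.0 [471.7  -6.2] [-0.048  0.014  0.   ] turn 0.056
52.0 [470.1  -5.2] [-0.057  0.016  0.   ] turn 0.067
54.0 [468.5  -4.1] [-0.067  0.017  0.   ] turn 0.078
56.0 [467.  -3.] [-0.076  0.017  0.   ] turn 0.089
58.0 [465.4  -1.8] [-0.086  0.018  0.   ] turn 0.101
60.0 [464.   -0.6] [-0.095  0.018  0.   ] turn 0.112
62.0 [462.5   0.7] [-0.105  0.017  0.   ] turn 0.123
64.0 [461.2   2. ] [-0.115  0.017  0.   ] turn 0.134
[480.9 -10.1 236.7] -39.9 [ 0.32  0.35 -0.55 -0.   -0.67  0.56] [-0.84945475 -0.53034081  0.85865034]
```

Emit:
carry_out:
  rows:
    - [-0.019,0.008,0,0,0,0.023,-1]
    - [-0.029,0.011,0,0,0,0.034,-1]
    - [-0.038,0.013,0,0,0,0.045,-1]
    - [-0.048,0.014,0,0,0,0.056,-1]
    - [-0.057,0.016,0,0,0,0.067,-1]
    - [-0.067,0.017,0,0,0,0.078,-1]
    - [-0.076,0.017,0,0,0,0.089,-1]
    - [-0.086,0.018,0,0,0,0.101,-1]
    - [-0.095,0.018,0,0,0,0.112,-1]
    - [-0.105,0.017,0,0,0,0.123,-1]
    - [-0.115,0.017,0,0,0,0.134,-1]
    - [-0.115,0.017,0,0,0,0.134,-1]

```text
clock: 10.62
position: [461.3, 2.0, 236.7]
ee_rot: [0.848, -0.53, -0.0, 0.0]
contact_force: [-0.7, 0.2, -0.1]
gripper_width: -0.1
grasp_force: 0.0
```

```bash
python3 plan.py 66 68 70 72 74 76 78 80 82 84 86 88; python3 - <<'E'
from h import *
snap('scene','sc4'); im=cv2.imread('pics/sc4.png')[150:270,250:410]
cv2.imwrite('pics/crop4.png',cv2.resize(im,None,fx=4.5,fy=4.5,interpolation=cv2.INTER_CUBIC))
E
```

```text
66.0 [459.8   3.4] [-0.01   0.003  0.   ] turn 0.011
68.0 [458.5   4.8] [-0.019  0.006  0.   ] turn 0.022
70.0 [457.3   6.3] [-0.028  0.008  0.   ] turn 0.033
72.0 [456.1   7.8] [-0.038  0.01   0.   ] turn 0.045
74.0 [455.    9.4] [-0.047  0.012  0.   ] turn 0.056
76.0 [453.9  11. ] [-0.056  0.013  0.   ] turn 0.067
78.0 [452.9  12.6] [-0.066  0.014  0.   ] turn 0.078
80.0 [451.9  14.2] [-0.076  0.015  0.   ] turn 0.089
82.0 [451.   15.9] [-0.085  0.015  0.   ] turn 0.1
84.0 [450.2  17.7] [-0.095  0.015  0.   ] turn 0.111
86.0 [449.4  19.4] [-0.104  0.015  0.   ] turn 0.122
88.0 [448.7  21.2] [-0.114  0.015  0.   ] turn 0.133
[461.3   2.  236.7] -64.0 [ 0.36  0.32 -0.6  -0.   -0.65  0.1 ] [-0.714553    0.2067497  -0.14203434]
```

View pics/crop4.png

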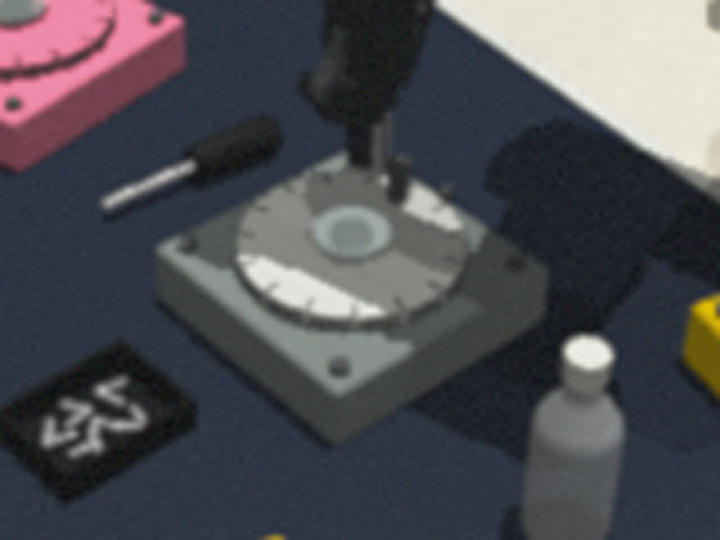

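The post is at (398,180) with the finger just behind it. I'll check its angle before making the last click.

```bash
python3 - <<'E'
from h import *
for f,u,v in [('sc2',302,178),('sc3',333,173),('sc4',398,180)]:
    w=world(f,250+u/4.5-.4,150+v/4.5-.4,66);d=w-[500,41,0];print(w,(-90-np.degrees(np.arctan2(d[1],d[0]))).round(1))
E
```

```text
[501.3  -7.1  66. ] -1.5
[483.9  -0.8  66. ] 21.1
[457.2  26.   66. ] 70.7
```

The angle is 71°, so three clicks are done (72°). For the fourth I'll push to a nominal 88° and then stop.

Emit:
carry_out:
  rows:
    - [-0.019,0.006,0,0,0,0.022,-1]
    - [-0.028,0.008,0,0,0,0.033,-1]
    - [-0.038,0.01,0,0,0,0.045,-1]
    - [-0.047,0.012,0,0,0,0.056,-1]
    - [-0.056,0.013,0,0,0,0.067,-1]
    - [-0.066,0.014,0,0,0,0.078,-1]
    - [-0.076,0.015,0,0,0,0.089,-1]
    - [-0.085,0.015,0,0,0,0.1,-1]
    - [-0.095,0.015,0,0,0,0.111,-1]
    - [-0.104,0.015,0,0,0,0.122,-1]
    - [-0.114,0.015,0,0,0,0.133,-1]
    - [-0.114,0.015,0,0,0,0.133,-1]

```text
clock: 12.18
position: [448.7, 21.2, 236.7]
ee_rot: [0.72, -0.694, -0.0, 0.0]
contact_force: [0.8, -0.0, 0.4]
gripper_width: -0.4
grasp_force: 0.0
```

```bash
python3 - <<'E'
from h import *
snap('scene','sc5'); im=cv2.imread('pics/sc5.png')[150:270,250:410]
cv2.imwrite('pics/crop5.png',cv2.resize(im,None,fx=4.5,fy=4.5,interpolation=cv2.INTER_CUBIC))
E
```

```text
(no output)
```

View pics/crop5.png

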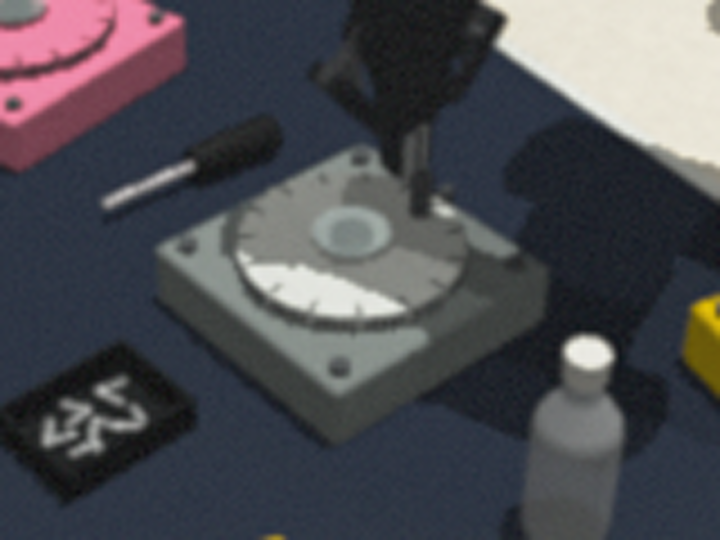

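The post is now at about (421,194), near the pointer at (446,192). I'll back off and rise, then measure.

Emit:
carry_out:
  rows:
    - [0.02,0,0,0,0,0,-1]
    - [0.05,0,0,0,0,0,-1]
    - [0.05,0,-0.1,0,0,0,-1]
    - [0.05,0,-0.3,0,0,0,-1]
    - [0.05,0,-0.6,0,0,0,-1]
    - [0.4,0,-0.8,0,0,0,-1]
    - [0.8,0,-0.8,0,0,0,-1]
    - [0.8,0,-0.8,0,0,0,-1]
    - [0.8,0,-0.8,0,0,0,-1]

```text
clock: 13.35
position: [454.0, -140.9, 396.8]
ee_rot: [0.718, -0.696, 0.0, -0.0]
contact_force: [-1.0, 0.6, -0.8]
gripper_width: 0.1
grasp_force: 0.0
```

```bash
python3 - <<'E'
from h import *
for f,u,v in [('sc5',421,194)]:
    w=world(f,250+u/4.5-.4,150+v/4.5-.4,66);d=w-[500,41,0];print(w,(-90-np.degrees(np.arctan2(d[1],d[0]))).round(1))
snap('top','top2'); im=cv2.imread('pics/top2.png')[165:260,265:400]
cv2.imwrite('pics/crop6.png',cv2.resize(im,None,fx=5.5,fy=5.5,interpolation=cv2.INTER_CUBIC))
E
```

```text
[454.5  43.9  66. ] -266.4
```

View pics/crop6.png

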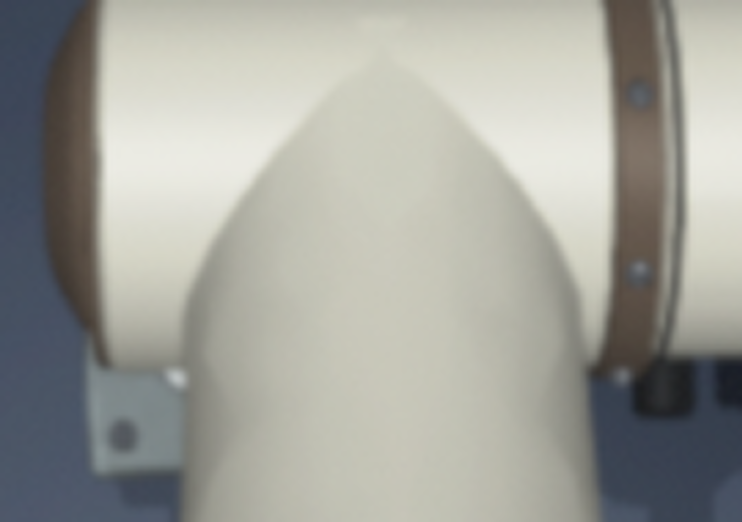

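The arm hides the dial from the top camera. The last measurement gave 93.6°, which fits click four (96°). I'll confirm with one unobstructed scene view.

```bash
python3 - <<'E'
from h import *
snap('scene','sc6'); im=cv2.imread('pics/sc6.png')[150:270,250:410]
cv2.imwrite('pics/crop7.png',cv2.resize(im,None,fx=4.5,fy=4.5,interpolation=cv2.INTER_CUBIC))
E
```

```text
(no output)
```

View pics/crop7.png

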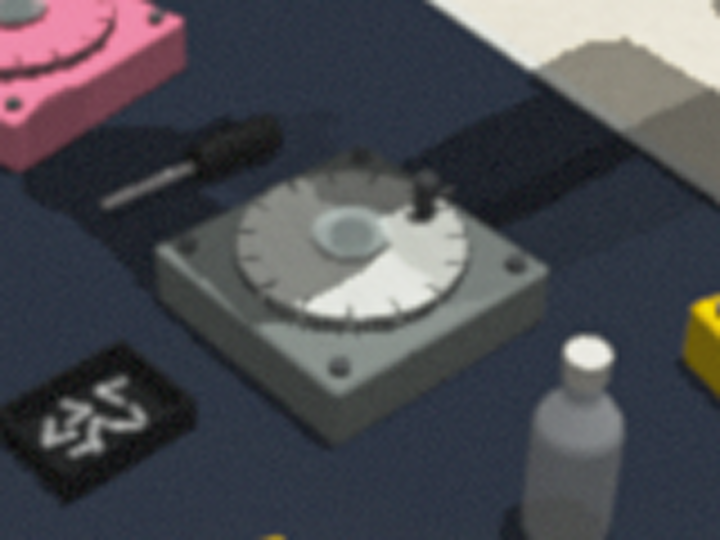

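The post stands at (424,196), which is the fourth stop. The hand is clear, and the bottle, driver and dish haven't moved.

```bash
python3 - <<'E'
from h import *
w=world('sc6',250+424/4.5-.4,150+196/4.5-.4,66);print(w,np.hypot(*(w-[501.3,-7.1,66])[:2]))
print(arm.job_done())
E
```

```text
[454.2  46.4  66. ] 71.27874858609684
the job is handed in; nothing more can be done
None
```

The dial now rests in the fourth click stop clockwise of its start: the post measured 71.3 mm from where it began (limits 67.9–74.6 mm). The hand is clear, the bottle, screwdriver and dish are where they stood, and the job is handed in, with no verdict returned.

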